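# Open the bench steam cleaner for refilling

### The arm

A 6-joint arm with a two-finger parallel gripper is mounted at the origin on the work surface. World frame = base frame: x ahead of the robot, y to its left, z up, the work surface at z = 0. Lengths are in m, angles in rad, forces in N, time in s.
With the tool pointing down it reaches from about 0.425 to 0.95 m from the base axis. Payload 3.5 kg.
Tool frame: the origin (TCP) lies at the very end of the fingers, on their centre line; the grasp point (between the pads) lies 19 mm behind it; z points along the fingers, y is the line along which they close (so a half turn about z gives the same grasp; the last joint's range is limited). The gripper opens to 85 mm and grips with 20 to 120 N. Pads are 22 mm wide; open, the fingers measure 114 mm over their backs; the gripper's body (76 mm by 85 mm) begins 54 mm behind the grasp point. The pads swing forward as they close: fully open they stand 13 mm farther back than shut.
Start: joints at [-1.464, 0.286, 1.577, -0, 1.279, -0.15], TCP at [0.171, -0.653, 0.231] pointing down, gripper open.
Joint ranges: [-2.77, 2.77], [-0.9, 2.22], [0.21, 2.48], [-1.53, 4.67], [0.24, 2.81], [-2.84, 2.84]. Speed limits (rad/s): [2.79, 2.79, 3.14, 3.14, 3.14, 3.14].

### API

Orientations are given as a unit quaternion [x, y, z, w].
In Python, from plant import ctrl gives the robot as it stands.
- The arm moves only by the tool carry_out, never from a script. Its argument "deltas" is one flat list of numbers, 6 for each row, row after row: the shift along the tool's x, y, z in m, then the turn, a rotation vector about the tool's x, y, z in rad. A call has 1 to 5 rows; each row is the pose to reach, as a shift and turn from the pose commanded when the call began, along the tool's axes at that moment; what a row does not reach only later rows make up. A row lasts 1/8 s, in which the tool goes at most 62.5 mm and 10.7 degrees, less where a joint would pass 70% of its speed; a pose out of reach is approached as far as the arm can. A call with a gripper value outside its range is refused whole. "grip" is the opening in per cent of the stroke, from 0 (shut) to 100 (fully open), set as the call begins (left out, the last holds). The fingers move at their own pace and stop on an object; "grip_force" is the grip in N (left out, the last holds). Time passes only in rows, so rows that repeat a pose let the fingers close. It gives the time, the measured TCP pose, the force, the opening and the grip force at its end, in the units of the state.
- ctrl.get_state(): the state, without advancing time (a new reading comes with each control period).
- ctrl.read_camera(name): name is "scene" or "side" or "wrist"; returns (picture, depth): 400x640x3 uint8, red, green, blue; 400x640 float32, m along the optical axis (not along the pixel's ray), 0 where there is no reading.
- ctrl.camera_model(name): a dict with "intrinsics" (3x3 intrinsics, pixels), "extrinsics" (4x4, takes a point from world to camera coordinates); the wrist camera has in their place "hand_eye" (4x4, takes a point from camera to tool coordinates, whose origin is the TCP and whose axes are the flange's). Camera axes: x right, y down, z forward; pixel columns grow to the right and rows downward; lengths in m; the calibration is good to about 2 mm. A picture is of the moment at which its call begins: read the wrist's pose just before it. camera_model takes no time and is no camera call.
- ctrl.sign_off(): hands the job in; it is judged then, once.
Trained networks look in the newest picture that a camera, given by its name, has taken for a name from the list of things; names that differ only in an ending like _2 or _b are one class to them, and where a whole thing is asked for, a point or a joint stands for the part that bears it (a point fixed in the world has none). Each returns a list of dicts, best first, with "score" (0 to 1); they miss things now and then, are a little off and sometimes report something else, mostly with a low value. They report only what shows in the picture. A call takes as long as a camera call. They do not tell look-alikes from the thing itself.
- ctrl.find_in(camera, query): "uv" ([column, row] in pixels, amid what is visible of it).
The state is a dict: "time": time; "qpos": joint angles; "dq": joint speeds; "joint_efforts": joint torques, N m; "eef_pos": TCP position; "tcp_rot": TCP orientation; "contact_force": force on the tool from outside, world axes, zero at the start; "wrist_torque": the same for the moment, N m; "opening": opening from 0.0 (shut) to 1.0 (fully open); "finger_force": force on a finger pad.
Only numpy, scipy, OpenCV 4.12 (cv2) and the standard library are available. Lean on these libraries where they do the work, as an engineer would, in place of code of your own. Each camera call takes 0.05 s, during which the arm holds its last target. There are 200 camera calls.

### The job

The steam cleaner has cooled and needs refilling. First swing its vent lever right round to its stop, in line with the outlet pipe, and leave it open; then press the filler cap down against its spring, twist it anticlockwise without forcing it until it springs up free, and stand it right way up on the floor of the steel tray. Last, take the small funnel from its jar and seat it upright in the open filler neck; let go of everything and leave the jar and the other things on the bench where they stand.

Things in the scene. Friction and masses are not known exactly. Their poses are not given: they have to be found in the camera images.
- boiler: Bench steam cleaner, fixed: steel box 260 mm deep (its x), 220 mm wide (its y), flat top deck 150 mm above the bench, black carry handle (up to 185 mm high) along the far edge. Origin: centre of its foot; x from its front (gauge and switch, towards the robot) to its back, y to its left, z up.
- neck_rim (a point): Centre of the filler neck's rim, 24 mm above the deck near the front left corner, on the vertical axis of neck and cap; axes of the cleaner. Brass tube, bore 36 mm (open 80 mm deep), 44 mm outside, two bayonet flanges 58 mm over all.
- cap: Black safety cap, 68 mm across, 130 g, locked on the filler neck. Origin: centre of the straight grip bar on top (60 mm along the cap's x, 16 mm wide, 22 mm high). The skirt's lower edge is 39 mm below the origin. Locked, the origin is 29 mm above neck_rim, the bar along the cleaner's x within 5 degrees. The bar can be gripped, or turned between fingertips that press on the cap on both sides of it.
- cap_top (a point): Middle of the cap's round flat top, 11 mm below the cap's origin. Pressing here: the sprung cap stays put up to about 6 N, clears its catch 4 mm down (8.5 N), bottoms 8.5 mm down (11 N). Held 5 to 8 mm down it turns anticlockwise from above (+z); after 42 to 47 degrees (90 at most) it is free, springs up to 7.5 mm above its locked height as it is let rise, and lifts straight off. Unpressed, it will not turn: do not wrench it.
- vent_lever (a joint): Vent valve lever on the deck, turning about a vertical axis at vent_hub. 0 = shut, the lever pointing to the cleaner's front (-x of the cleaner); 1.57 = stop, fully open, the lever in line with the brass outlet pipe to the cleaner's right (-y). It grows anticlockwise seen from above. Stays where it is left; starts at 0 to 0.12; takes about 1.5 N to push at its end.
- vent_hub (a point): On the lever's axis, at half the lever's height, 29 mm above the deck; axes of the cleaner. The black lever is 14 mm wide, 10 mm high (24 to 34 mm above the deck) and reaches 80 mm from the axis. At 0 there are 48 mm of free deck between its left (+y) side and the cap.
- lever_tip (a point): End of the vent lever, on its centre line, 80 mm from the axis.
- tray_in (a point): Shallow rectangular steel tray, fixed, 180 mm (its x) by 130 mm (its y), 22 mm high, walls 4 mm. This point: centre of the inner floor, 4 mm above the bench.
- funnel: Small aluminium funnel, 70 g, upright in the jar. Origin: on its axis, half-way up the straight collar at its top (56 mm diameter with a 59 mm lip; 22 mm high, 11 mm each way from the origin). Below it a cone narrows in 22 mm to 22 mm diameter, then a stem ends 73 mm below the origin, 16 mm across. In the neck the cone rests on the bore's edge, the origin about 24 mm above neck_rim.
- jar: Glass jar that the funnel stands in, loose, 350 g: 68 mm diameter, mouth 51 mm outside, 74 mm high. Origin: centre of its foot. The funnel's collar starts 8 mm above the jar's mouth.
- spray_bottle: Bystander: white spray bottle with a green head, 68 mm diameter, 196 mm high; origin at its foot.
- oil_bottle: Bystander: small clear oil dropper, 36 mm diameter, 92 mm high; origin at its foot.
- ribbon_tin: Bystander: round typewriter ribbon tin, 66 mm diameter, 30 mm high; origin at its foot.
- brush: Bystander: flat brush lying down, 190 mm long, 20 mm high; origin at its middle.
- screwdriver: Bystander: screwdriver lying down, 180 mm long, 26 mm high; origin at its middle.
- paper_cup: Bystander: paper coffee cup with a black lid, 82 mm diameter, 103 mm high; origin at its foot.
- wrench: Bystander: flat wrench lying down, 150 mm long, 8 mm high; origin at its middle.
Mind the look-alikes: they are no part of the job. Several things have the shape of the cap; the one meant has the colours described above.

How it is judged:
By the outcome, as a careful person would: the job done as asked, in the order asked, and still so for the second after the job is handed in, with the robot touching nothing.
It also fails if it takes over 72 s, if anything falls off the work surface, if the arm or the gripper's body presses on something with over 40 N, if the wrist force passes 120 N, or if a joint passes its speed limit or range.

## Working session

There is one attempt and no reset: what is moved stays moved. The work goes in short steps, Python scripts to look and compute and a tool call to move; the robot and the scene stay as the last step left them, time stands still between calls to the robot, and variables do not carry over. Pictures are saved under pics/ and viewed, at most 10 in all, crops included, and the job is handed in when it is done.

Besides the shell and the picture viewer there is one more tool, called after ">>>" by a JSON object that holds its "api" and its "payload", one argument or row to a line. carry_out: Moves the arm, as the interface text tells. Its arguments: {"type":"object","properties":{"deltas":{"type":"array"},"grip":{"type":"number"},"grip_force":{"type":"number"}},"required":["deltas"]}

```bash
ls; mkdir -p pics; cat > h.py <<'E'
import numpy as np, cv2, json
from scipy.spatial.transform import Rotation as R
from plant import ctrl
def st():
    return ctrl.get_state()
def T_cam(cam,s=None):
    """camera->world, K"""
    m=ctrl.camera_model(cam); K=np.array(m['intrinsics'])
    if 'extrinsics' in m: return np.linalg.inv(np.array(m['extrinsics'])),K
    s=s or st(); T=np.eye(4); T[:3,:3]=R.from_quat(s['tcp_rot']).as_matrix(); T[:3,3]=s['eef_pos']
    return T@np.array(m['hand_eye']),K
def cloud(d,T,K):
    v,u=np.mgrid[:d.shape[0],:d.shape[1]]
    p=np.stack([(u-K[0,2])/K[0,0]*d,(v-K[1,2])/K[1,1]*d,d],-1)
    w=p@T[:3,:3].T+T[:3,3]; w[d<=0]=np.nan
    return w
def ray(uv,z,T,K):
    d=T[:3,:3]@np.linalg.inv(K)@np.array([uv[0],uv[1],1.]); o=T[:3,3]
    return o+d*(z-o[2])/d[2]
def look(cam,name=None):
    s=st(); T,K=T_cam(cam,s); im,d=ctrl.read_camera(cam)
    if name: cv2.imwrite('pics/'+name+'.png',im[:,:,::-1])
    return im,cloud(d,T,K),T,K
E
python3 - <<'E'
from h import *
print(st())
for c in ['scene','side']:
    im,W,T,K=look(c,c+'0'); print(c,T[:3,3].round(2),K[0,0]); np.save('W_'+c,W)
    for n in ['boiler','cap','vent_lever','tray_in','funnel','jar','spray_bottle','paper_cup','oil_bottle','ribbon_tin']:
        for r in ctrl.find_in(c,n)[:3]:
            u,v=map(int,np.round(r['uv'])); print(n,round(r['score'],2),u,v,W[v,u].round(3))
E
```

```text
pics
{'time': 0.0, 'qpos': array([-1.46398611e+00,  2.87165529e-01,  1.57822378e+00,  6.83393399e-05,
        1.27861102e+00, -1.49981114e-01]), 'dq': array([-3.40876329e-05, -8.40468517e-04,  1.54197096e-03, -1.00526795e-03,
       -8.09945322e-04, -3.16825598e-04]), 'joint_efforts': array([ 1.18048159e-03, -4.05979013e+01, -2.92624801e+01, -3.14090369e-05,
        5.86417853e-03, -4.28922348e-06]), 'eef_pos': array([ 0.17141931, -0.65217061,  0.22992196]), 'tcp_rot': array([ 9.91769140e-01,  1.28033285e-01,  5.86852748e-05, -1.20284941e-03]), 'contact_force': array([-0.63318137,  0.10719437,  0.48782018]), 'wrist_torque': array([-0.04503683, -0.00546592,  0.03096841]), 'finger_force': 0.0, 'opening': 0.9960175367300975}
scene [1.22 0.46 1.23] 422.02245787501863
boiler 0.7 318 234 [0.664 0.063 0.147]
boiler 0.44 430 256 [0.483 0.364 0.069]
cap 0.88 403 211 [0.358 0.205 0.036]
cap 0.8 398 234 [0.442 0.235 0.023]
cap 0.38 243 203 [ 0.656 -0.267  0.03 ]
tray_in 0.88 258 166 [ 0.477 -0.358  0.001]
funnel 0.65 428 252 [0.475 0.352 0.07 ]
funnel 0.26 323 195 [0.556 0.004 0.181]
jar 0.64 4
[... 238 characters left out ...]
0.646 0.303 0.057]
ribbon_tin 0.58 242 204 [ 0.663 -0.266  0.032]
side [0.1  0.69 1.04] 443.66462265246423
boiler 0.68 305 235 [0.539 0.103 0.152]
cap 0.93 314 322 [0.427 0.243 0.027]
cap 0.72 352 323 [0.338 0.208 0.052]
cap 0.66 299 221 [0.556 0.101 0.195]
vent_lever 0.46 316 196 [ 0.573 -0.004  0.185]
tray_in 0.68 400 184 [ 0.463 -0.341  0.003]
funnel 0.78 263 328 [0.506 0.34  0.075]
funnel 0.51 312 195 [ 0.584 -0.002  0.184]
jar 0.88 265 350 [0.477 0.375 0.055]
spray_bottle 0.92 351 136 [ 0.664 -0.361  0.111]
spray_bottle 0.42 394 151 [ 0.547 -0.467  0.02 ]
paper_cup 0.73 198 284 [0.707 0.339 0.102]
oil_bottle 0.82 236 302 [0.619 0.31  0.052]
ribbon_tin 0.85 344 176 [ 0.628 -0.254  0.032]
```

View pics/scene0.png

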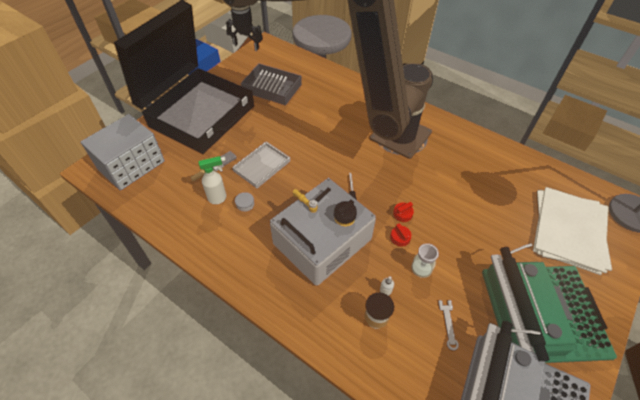

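View pics/side0.png

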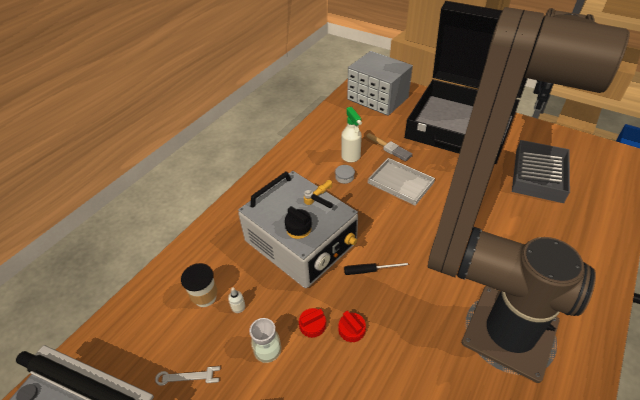

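The views agree: black cap on the cleaner at scene (345,211) / side (298,222), the two red caps at the front are decoys, the lever is at side (318,198) with the brass pipe behind it, the tray at scene (262,165) and the funnel in its jar at (427,255). Next I fit the geometry from the depth clouds.

```bash
python3 - <<'E'
from h import *
for c in ['scene','side']:
    W=np.load(f'W_{c}.npy').reshape(-1,3); W=W[~np.isnan(W).any(1)]
    def sel(c0,r,z0,z1):
        return W[(np.hypot(W[:,0]-c0[0],W[:,1]-c0[1])<r)&(W[:,2]>z0)&(W[:,2]<z1)]
    p=sel((.6,.03),.25,.14,.158); print(c,'deck z',np.median(p[:,2]).round(4),cv2.minAreaRect(p[:,:2].astype(np.float32)*1000), len(p))
    p=sel((.47,-.35),.16,.012,.03); print('tray',len(p),cv2.minAreaRect(p[:,:2].astype(np.float32)*1000))
    p=sel((.47,-.35),.05,-.02,.03); print('trayfloor',np.median(p,0))
    p=sel((.49,.36),.08,.093,.112); print('funnel',len(p),np.median(p,0),p.min(0),p.max(0),cv2.minEnclosingCircle(p[:,:2].astype(np.float32)*1000))
    p=sel((.565,.095),.06,.185,.21); print('bar',len(p),p.min(0),p.max(0),cv2.minAreaRect(p[:,:2].astype(np.float32)*1000),np.median(p,0))
    p=sel((.565,.095),.05,.166,.183); print('captop',len(p),p.min(0),p.max(0),cv2.minAreaRect(p[:,:2].astype(np.float32)*1000),np.median(p,0))
    p=sel((.57,0),.055,.172,.195); print('lever',len(p),np.median(p,0),p.min(0),p.max(0),cv2.minAreaRect(p[:,:2].astype(np.float32)*1000))
E
```

```text
scene deck z 0.1482 ((608.2206420898438, 30.300430297851562), (239.4220733642578, 257.5693359375), 78.82813262939453) 3882
tray 349 ((494.0631408691406, -380.751953125), (227.03211975097656, 239.04510498046875), 85.7416763305664)
trayfloor [ 0.47022082 -0.3500042   0.00215299]
funnel 108 [0.48922144 0.35475956 0.10053255] [0.4671559  0.32635378 0.09301875] [0.52576377 0.38342853 0.10773437] ((496.0874938964844, 355.15478515625), 29.695327758789062)
bar 285 [0.53665263 0.06151908 0.1851282 ] [0.60241005 0.12963502 0.20984996] ((569.7880249023438, 95.50343322753906), (64.23411560058594, 68.4212875366211), 4.962396144866943) [0.5735326  0.1020641  0.19070369]
captop 68 [0.55073944 0.07198212 0.16630316] [0.6045319  0.12858937 0.18270441] ((584.1273803710938, 107.09779357910156), (30.456424713134766, 67.208984375), 40.44149398803711) [0.59641006 0.11230996 0.17622334]
lever 137 [5.73664977e-01 5.44622758e-04 1.81345711e-01] [ 0.52079807 -0.01462588  0.17218029] [0.61298115 0.00924871 0.18951185] ((567.2117309570312, 1.3523883819580078), (22.55670738220215, 91.31026458740234), 82.91976165
[... 426 characters left out ...]
 353.4958801269531), 29.822969436645508)
bar 364 [0.53159085 0.05872659 0.18501226] [0.59846604 0.12676099 0.20992611] ((563.3803100585938, 93.9482650756836), (68.51895141601562, 61.95670700073242), 64.71077728271484) [0.56177968 0.10242735 0.19244863]
captop 116 [0.53041862 0.06698139 0.16603351] [0.58873054 0.12849072 0.182643  ] ((553.0607299804688, 104.60272979736328), (69.7469711303711, 34.95001983642578), 48.067867279052734) [0.54569636 0.11835936 0.17545779]
lever 181 [5.66044518e-01 3.10155805e-04 1.83075407e-01] [ 0.51815408 -0.01638596  0.17245785] [0.6095728  0.00954112 0.19316982] ((564.1080322265625, 0.1803741455078125), (23.215839385986328, 91.6406478881836), 82.33006286621094)
```

```bash
cat >> h.py <<'E'
def rel(pos,yaw):
    """shift (mm) and rotvec (mrad) in tool axes to a pointing-down pose with tool x at yaw (rad)"""
    s=st(); A=R.from_quat(s['tcp_rot']); B=R.from_euler('z',yaw)*R.from_euler('x',np.pi)
    d=A.inv().apply(np.array(pos)-s['eef_pos']); w=(A.inv()*B).as_rotvec()
    return np.r_[d,w].round(4).tolist()
E
python3 -c "
from h import *
print(rel([.37,-.31,.40],0.03)); print(rel([.56,.03,.40],-.197))"
```

```text
[0.2791, -0.2812, -0.1687, -0.0, -0.0, 0.2268]
[0.5492, -0.5618, -0.1687, -0.0, -0.0, 0.4538]
```

>>> {"api": "carry_out", "payload": {
  "deltas": [0.05, -0.05, -0.05, 0, 0, 0.1, 0.095, -0.095, -0.1, 0, 0, 0.2, 0.14, -0.14, -0.135, 0, 0, 0.3, 0.18, -0.185, -0.17, 0, 0, 0.4, 0.225, -0.23, -0.17, 0, 0, 0.454]
}}

```text
time: 1.72
eef_pos: [0.3048, -0.4194, 0.3896]
tcp_rot: [0.995, -0.1, 0.001, 0.002]
contact_force: [0.1, -0.1, 1.3]
opening: 1.001
finger_force: 0.0
```

>>> {"api": "carry_out", "payload": {
  "deltas": [0.03, -0.05, 0, 0, 0, 0, 0.06, -0.1, 0, 0, 0, 0, 0.09, -0.15, 0, 0, 0, 0, 0.12, -0.2, 0, 0, 0, 0, 0.15, -0.25, 0, 0, 0, 0],
  "grip": 0
}}

```text
time: 2.35
eef_pos: [0.5011, -0.203, 0.3872]
tcp_rot: [0.995, -0.098, 0.0, 0.0]
contact_force: [-0.0, -0.9, -0.6]
opening: -0.002
finger_force: 0.0
```

```bash
python3 -c "
from h import *
print(st()['eef_pos'],st()['time'])
print(rel([.56,.03,.40],-.197))"
```

```text
[ 0.50114279 -0.20302671  0.38720191] 2.35
[0.0121, -0.24, -0.0129, 0.0005, -0.0009, -0.0002]
```

>>> {"api": "carry_out", "payload": {
  "deltas": [0.003, -0.06, -0.005, 0, 0, 0, 0.006, -0.12, -0.013, 0, 0, 0, 0.009, -0.18, -0.013, 0, 0, 0, 0.012, -0.24, -0.013, 0, 0, 0, 0.012, -0.24, -0.013, 0, 0, 0]
}}

```text
time: 2.98
eef_pos: [0.5591, 0.0322, 0.3999]
tcp_rot: [0.995, -0.095, 0.0, -0.0]
contact_force: [0.8, -0.6, 1.5]
opening: 0.001
finger_force: 0.0
```

```bash
python3 - <<'E'
from h import *
im,W,T,K=look('wrist','w1'); np.save('W_w1',W); np.save('im_w1',im)
print(T.round(3)); print(st()['eef_pos'])
for n in ['cap','vent_lever','lever_tip','boiler']:
    for r in ctrl.find_in('wrist',n)[:2]:
        u,v=map(int,np.round(r['uv'])); print(n,round(r['score'],2),u,v,W[v,u].round(3))
E
```

```text
[[-0.19  -0.931 -0.31   0.639]
 [-0.982  0.18   0.061  0.019]
 [-0.001  0.316 -0.949  0.543]
 [ 0.     0.     0.     1.   ]]
[0.55892594 0.0301631  0.39980016]
cap 0.92 268 169 [0.573 0.089 0.215]
cap 0.76 258 267 [0.363 0.188 0.049]
vent_lever 0.86 346 146 [ 0.576 -0.001  0.184]
lever_tip 0.78 347 146 [ 0.576 -0.002  0.184]
boiler 0.64 317 102 [0.631 0.023 0.151]
```

View pics/w1.png

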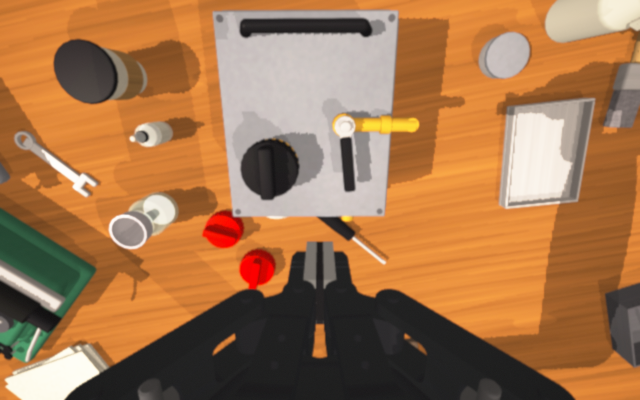

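The wrist view shows the cap at (269,169) with its bar along the cleaner's x, the lever running from its hub at (344,126) to its tip at (348,190), the pipe to the right and clear space between cap and lever. Measuring these now.

```bash
python3 - <<'E'
from h import *
W=np.load('W_w1.npy'); im=np.load('im_w1.npy'); V=W[:,:,2]
def rect(m,l):
    p=W[m][:,:2].astype(np.float32)*1000; print(l,len(p),cv2.minAreaRect(p), 'z',np.median(W[m][:,2]).round(4))
uu,vv=np.meshgrid(np.arange(640),np.arange(400))
box=lambda a,b,c,d:(uu>a)&(uu<c)&(vv>b)&(vv<d)
rect(box(205,5,402,222)&(abs(V-.15)<.006),'deck')
p=W[box(230,130,310,205)&(V>.165)&(V<.225)]; print('cap circ',cv2.minEnclosingCircle(p[:,:2].astype(np.float32)*1000))
rect(box(230,130,310,205)&(V>.203),'bar')
dark=im.max(2)<70
rect(box(335,128,362,196)&(V>.172)&(V<.195)&dark,'lever black')
rect(box(330,112,358,138)&(V>.18),'hub')
rect(box(495,90,600,215)&(V>.012)&(V<.03),'tray')
p=W[box(100,200,155,255)&(V>.095)&(V<.115)]; print('fun',cv2.minEnclosingCircle(p[:,:2].astype(np.float32)*1000),np.median(p,0))
T,K=T_cam('wrist')
print('hub/tip by ray z.184',ray((344,126),.185,T,K),ray((348,190),.184,T,K))
E
```

```text
deck 28266 ((608.289794921875, 40.91911315917969), (212.87982177734375, 251.78500366210938), 79.20056915283203) z 0.15
cap circ ((567.7760620117188, 94.15119934082031), 34.93584442138672)
bar 799 ((567.4186401367188, 94.28205871582031), (16.08211326599121, 60.106380462646484), 79.56488800048828) z 0.2137
lever black 488 ((553.6322631835938, 0.8167715072631836), (11.439960479736328, 64.39373016357422), 85.22210693359375) z 0.1838
hub 349 ((598.6936645507812, -3.2079429626464844), (22.1837158203125, 24.13459014892578), 80.65577697753906) z 0.1833
tray 1702 ((465.40570068359375, -349.3619384765625), (132.94842529296875, 180.36184692382812), 85.12610626220703) z 0.02
fun ((495.13079833984375, 355.7714538574219), 29.65875816345215) [0.49541585 0.35890426 0.10323536]
hub/tip by ray z.184 [ 0.5991263  -0.00821896  0.185     ] [5.21732432e-01 2.75492601e-04 1.84000000e-01]
```

```bash
cat >> h.py <<'E'
HUB=np.array([.599,-.004])
def lev(phi_deg,c=0,r=.062,z=.166):
    f=np.radians(phi_deg); d=np.array([np.cos(f),np.sin(f)]); n=np.array([d[1],-d[0]])
    return rel([*(HUB+r*d+(.0215+c)*n),z],f-np.pi)
E
python3 -c "
from h import *
print(lev(175,.005,z=.24)); print(lev(175,.005))"
```

```text
[-0.019, 0.0031, 0.1599, 0.0003, -0.0, -0.1118]
[-0.019, 0.003, 0.2339, 0.0003, -0.0, -0.1118]
```

>>> {"api": "carry_out", "payload": {
  "deltas": [-0.01, 0.002, 0.06, 0, 0, -0.06, -0.019, 0.003, 0.12, 0, 0, -0.112, -0.019, 0.003, 0.17, 0, 0, -0.112, -0.019, 0.003, 0.21, 0, 0, -0.112, -0.019, 0.003, 0.234, 0, 0, -0.112]
}}

```text
time: 3.85
eef_pos: [0.5383, 0.0276, 0.1633]
tcp_rot: [0.999, -0.044, -0.002, -0.0]
contact_force: [-0.1, 0.4, -0.3]
opening: 0.001
finger_force: 0.0
```

```bash
python3 -c "
from h import *
s=st();print(s['eef_pos'],s['contact_force'])
for a in [180,187,194,201,208]: print(lev(a))"
```

```text
[0.53831512 0.02764697 0.1632703 ] [-0.13384287  0.36342149 -0.30606224]
[-0.0004, 0.0102, -0.0027, -0.0002, 0.0034, -0.088]
[-0.0019, 0.0181, -0.0027, -0.0004, 0.0034, -0.2102]
[-0.0024, 0.0261, -0.0027, -0.0006, 0.0033, -0.3323]
[-0.0019, 0.0341, -0.0027, -0.0008, 0.0033, -0.4545]
[-0.0005, 0.042, -0.0027, -0.001, 0.0033, -0.5767]
```

>>> {"api": "carry_out", "payload": {
  "deltas": [0, 0.01, -0.002, 0, 0, -0.088, -0.002, 0.018, -0.002, 0, 0, -0.21, -0.0025, 0.026, -0.002, 0, 0, -0.332, -0.002, 0.034, -0.002, 0, 0, -0.454, -0.0005, 0.042, -0.002, 0, 0, -0.577]
}}

```text
time: 4.47
eef_pos: [0.5343, -0.0138, 0.1672]
tcp_rot: [0.97, 0.244, -0.001, -0.001]
contact_force: [-2.1, 1.4, -1.2]
opening: 0.003
finger_force: 1.0
```

```bash
python3 -c "
from h import *
s=st();print(s['eef_pos'],s['contact_force'])
for a in [215,222,229,236,243]: print(lev(a))"
```

```text
[ 0.53434948 -0.01382003  0.16716121] [-2.08375121  1.41163348 -1.22585501]
[-0.0025, 0.0079, 0.0011, -0.0029, 0.0018, -0.1179]
[-0.0037, 0.0158, 0.0011, -0.003, 0.0016, -0.2401]
[-0.004, 0.0238, 0.0011, -0.0031, 0.0014, -0.3622]
[-0.0033, 0.0318, 0.0011, -0.0032, 0.0012, -0.4844]
[-0.0016, 0.0396, 0.0011, -0.0033, 0.001, -0.6066]
```

Lever contact is made at about 2 N. Continuing the arc.

>>> {"api": "carry_out", "payload": {
  "deltas": [-0.0025, 0.008, 0.001, 0, 0, -0.118, -0.0035, 0.016, 0.001, 0, 0, -0.24, -0.004, 0.024, 0.001, 0, 0, -0.362, -0.0033, 0.032, 0.001, 0, 0, -0.484, -0.0016, 0.0395, 0.001, 0, 0, -0.607]
}}

```text
time: 5.1
eef_pos: [0.552, -0.0498, 0.1668]
tcp_rot: [0.853, 0.523, -0.001, -0.001]
contact_force: [-2.2, 0.7, 0.4]
opening: -0.003
finger_force: 1.0
```

```bash
python3 -c "
from h import *
s=st();print(s['eef_pos'],s['contact_force'])
for a in [248,253,257,259.5,261]: print(lev(a))"
```

```text
[ 0.55203177 -0.04980871  0.16678367] [-2.19700267  0.65145369  0.36172098]
[-0.0015, 0.005, 0.0008, -0.0021, 0.0002, -0.0868]
[-0.0027, 0.0106, 0.0008, -0.0021, 0.0001, -0.1741]
[-0.0032, 0.0152, 0.0008, -0.0021, 0.0001, -0.2439]
[-0.0034, 0.018, 0.0007, -0.0021, 0.0, -0.2875]
[-0.0035, 0.0198, 0.0007, -0.0021, -0.0, -0.3137]
```

>>> {"api": "carry_out", "payload": {
  "deltas": [-0.0015, 0.005, 0, 0, 0, -0.087, -0.0027, 0.0105, 0, 0, 0, -0.174, -0.0032, 0.015, 0, 0, 0, -0.244, -0.0034, 0.018, 0, 0, 0, -0.2875, -0.0034, 0.019, 0, 0, 0, -0.3]
}}

```text
time: 5.72
eef_pos: [0.5675, -0.0616, 0.1668]
tcp_rot: [0.766, 0.643, -0.001, -0.0]
contact_force: [-3.6, -0.9, 0.2]
opening: -0.003
finger_force: 1.8
```

```bash
python3 -c "
from h import *
s=st();print(s['eef_pos'],s['contact_force'])
for a in [259.2,261]: print(lev(a))"
```

```text
[ 0.56746876 -0.06161669  0.16677804] [-3.60180159 -0.87504931  0.16633907]
[0.0005, -0.0013, 0.0008, -0.0017, 0.0009, 0.0144]
[-0.0001, 0.0006, 0.0008, -0.0018, 0.0009, -0.017]
```

>>> {"api": "carry_out", "payload": {
  "deltas": [0, 0.002, 0, 0, 0, 0, 0, 0.004, 0, 0, 0, 0, 0, 0.004, 0, 0, 0, 0]
}}

```text
time: 6.1
eef_pos: [0.5677, -0.0617, 0.1666]
tcp_rot: [0.766, 0.643, -0.005, -0.004]
contact_force: [-15.2, -1.7, 7.4]
opening: -0.0
finger_force: 7.3
```

>>> {"api": "carry_out", "payload": {
  "deltas": [0, -0.012, 0, 0, 0, 0, 0, -0.015, -0.05, 0, 0, 0, 0, -0.015, -0.11, 0, 0, 0, 0, -0.015, -0.11, 0, 0, 0],
  "grip": 0
}}

```text
time: 6.6
eef_pos: [0.5605, -0.059, 0.2843]
tcp_rot: [0.765, 0.643, 0.004, 0.006]
contact_force: [0.7, 0.0, 0.5]
opening: -0.002
finger_force: 0.0
```

```bash
python3 -c "
from h import *
s=st();print(s['eef_pos'],s['contact_force'])
print(rel([.5676,.0942,.28],-.182))"
```

```text
[ 0.56051321 -0.0590221   0.28431195] [0.65988944 0.04230932 0.45315164]
[0.1522, -0.0194, 0.0039, 0.0123, -0.0108, 1.58]
```

>>> {"api": "carry_out", "payload": {
  "deltas": [0.03, 0, 0, 0, 0, 0.18, 0.06, -0.01, 0, 0, 0, 0.36, 0.09, -0.015, 0, 0, 0, 0.54, 0.12, -0.019, 0, 0, 0, 0.72, 0.152, -0.019, 0, 0, 0, 0.9],
  "grip": 40
}}

```text
time: 7.22
eef_pos: [0.5644, 0.0958, 0.2758]
tcp_rot: [0.97, 0.244, 0.0, -0.0]
contact_force: [-0.1, -0.3, 0.3]
opening: 0.401
finger_force: 0.0
```

```bash
python3 -c "
from h import *
print(rel([.5676,.0942,.28],-.182))"
```

```text
[0.0021, 0.0029, -0.0042, -0.0005, 0.0, 0.674]
```

>>> {"api": "carry_out", "payload": {
  "deltas": [0.001, 0.001, 0, 0, 0, 0.18, 0.002, 0.003, 0, 0, 0, 0.36, 0.002, 0.003, 0, 0, 0, 0.54, 0.002, 0.003, 0, 0, 0, 0.674, 0.002, 0.003, 0, 0, 0, 0.674]
}}

```text
time: 7.85
eef_pos: [0.5676, 0.0932, 0.2759]
tcp_rot: [0.996, -0.087, -0.0, -0.0]
contact_force: [0.4, 0.2, 0.2]
opening: 0.404
finger_force: 0.0
```

```bash
python3 - <<'E'
from h import *
im,W,T,K=look('wrist','w2')
print(rel([.5676,.0942,.205],-.182)); print(rel([.5676,.0942,.28],-.182))
V=W[:,:,2]
m=(V>.203)&(V<.222)&(np.hypot(W[:,:,0]-.5676,W[:,:,1]-.0942)<.045)
p=W[m][:,:2].astype(np.float32)*1000
print(len(p),cv2.minAreaRect(p) if len(p)>5 else 0)
im2,W2,T,K=look('scene'); V=W2[:,:,2]
m=(V>.174)&(V<.2)&(im2.max(2)<70)&(np.hypot(W2[:,:,0]-.599,W2[:,:,1]+.004)<.1)&(W2[:,:,1]<-.012)
p=W2[m][:,:2].astype(np.float32)*1000
print(len(p),cv2.minAreaRect(p) if len(p)>5 else 0)
E
```

```text
[-0.0002, -0.001, 0.071, -0.0002, 0.0006, 0.0086]
[-0.0002, -0.001, -0.004, -0.0002, 0.0006, 0.0086]
1689 ((567.7308349609375, 94.20059204101562), (15.608691215515137, 58.87965393066406), 79.64244079589844)
43 ((592.4346313476562, -47.839996337890625), (54.60100555419922, 9.824505805969238), 80.40523529052734)
```

View pics/w2.png

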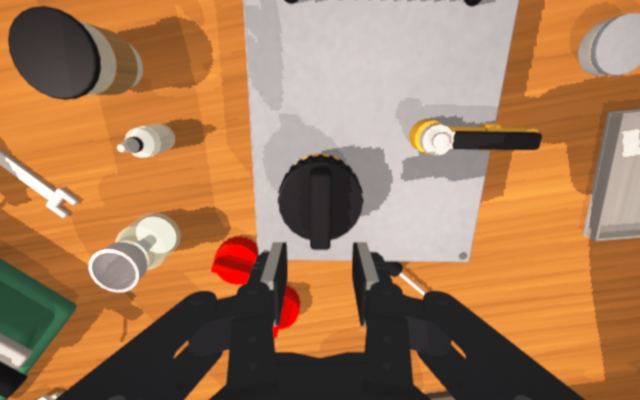

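The lever now lies over the pipe (450–540,138), so the vent is fully open. The cap and its bar at (320,205) line up with the gripper. Descending.

>>> {"api": "carry_out", "payload": {
  "deltas": [0, -0.001, 0.035, 0, 0, 0.009, 0, -0.001, 0.06, 0, 0, 0.009, 0, -0.001, 0.073, 0, 0, 0.009, 0, -0.001, 0.073, 0, 0, 0.009]
}}

```text
time: 8.45
eef_pos: [0.5676, 0.0942, 0.2029]
tcp_rot: [0.996, -0.092, -0.001, 0.0]
contact_force: [-0.0, 1.0, 0.1]
opening: 0.4
finger_force: 0.0
```

>>> {"api": "carry_out", "payload": {
  "deltas": [0, 0, 0, 0, 0, 0, 0, 0, 0, 0, 0, 0, 0, 0, 0, 0, 0, 0, 0, 0, 0, 0, 0, 0],
  "grip": 10,
  "grip_force": 40
}}

```text
time: 8.95
eef_pos: [0.5688, 0.0934, 0.2052]
tcp_rot: [0.996, -0.092, 0.001, 0.001]
contact_force: [-1.3, -6.0, 3.8]
opening: 0.167
finger_force: 41.8
```

>>> {"api": "carry_out", "payload": {
  "deltas": [0, 0.001, 0.002, 0, 0, 0, 0, 0.001, 0.004, 0, 0, 0, 0, 0.001, 0.004, 0, 0, 0]
}}

```text
time: 9.32
eef_pos: [0.5688, 0.0933, 0.2024]
tcp_rot: [0.996, -0.092, 0.001, -0.0]
contact_force: [-3.1, -2.7, 7.9]
opening: 0.172
finger_force: 42.4
```

>>> {"api": "carry_out", "payload": {
  "deltas": [0, 0, 0.002, 0, 0, 0, 0, 0, 0.004, 0, 0, 0, 0, 0, 0.004, 0, 0, 0]
}}

```text
time: 9.7
eef_pos: [0.5688, 0.0932, 0.199]
tcp_rot: [0.996, -0.092, 0.001, 0.0]
contact_force: [-2.9, -4.3, 10.2]
opening: 0.167
finger_force: 42.6
```

>>> {"api": "carry_out", "payload": {
  "deltas": [0, 0, 0, 0, 0, -0.08, 0, 0, 0, 0, 0, -0.16, 0, 0, 0, 0, 0, -0.24, 0, 0, 0, 0, 0, -0.32]
}}

```text
time: 10.2
eef_pos: [0.5705, 0.0945, 0.2]
tcp_rot: [0.998, 0.069, 0.004, -0.001]
contact_force: [0.9, -0.1, 9.0]
opening: 0.17
finger_force: 42.5
```

```bash
python3 -c "
from h import *
s=st();print(s['contact_force'],s['wrist_torque'],R.from_quat(s['tcp_rot']).as_matrix()[:,0])"
```

```text
[ 0.89248508 -0.11140793  8.98873863] [ 0.21377634 -0.01264926 -0.06934944] [0.99053009 0.13700824 0.00888145]
```

>>> {"api": "carry_out", "payload": {
  "deltas": [0, 0, 0.001, 0, 0, -0.1, 0, 0, 0.001, 0, 0, -0.2, 0, 0, 0.001, 0, 0, -0.3, 0, 0, 0.001, 0, 0, -0.4, 0, 0, 0.001, 0, 0, -0.48]
}}

```text
time: 10.82
eef_pos: [0.5704, 0.0953, 0.199]
tcp_rot: [0.953, 0.304, 0.005, -0.001]
contact_force: [0.4, 1.5, 9.1]
opening: 0.171
finger_force: 42.5
```

```bash
python3 -c "
from h import *
s=st();print(s['contact_force'],s['wrist_torque'],R.from_quat(s['tcp_rot']).as_matrix()[:,0])"
```

```text
[0.394227   1.53559213 9.13116222] [ 0.47473749  0.09977157 -0.08028347] [0.8154062  0.5788116  0.00947947]
```

>>> {"api": "carry_out", "payload": {
  "deltas": [0, 0, 0, 0, 0, -0.08, 0, 0, 0, 0, 0, -0.14, 0, 0, -0.004, 0, 0, -0.14, 0, 0, -0.008, 0, 0, -0.14]
}}

```text
time: 11.32
eef_pos: [0.57, 0.0953, 0.206]
tcp_rot: [0.93, 0.369, 0.004, -0.001]
contact_force: [1.3, 1.2, 4.9]
opening: 0.173
finger_force: 42.0
```

```bash
python3 -c "
from h import *
s=st();print(s['eef_pos'],s['contact_force'],s['wrist_torque'],R.from_quat(s['tcp_rot']).as_matrix()[:,0])"
```

```text
[0.56996554 0.0953489  0.20597649] [1.34889523 1.16360267 4.92097415] [ 0.49081366 -0.17893915 -0.11586539] [0.72830546 0.68519812 0.00864233]
```

>>> {"api": "carry_out", "payload": {
  "deltas": [0, 0, -0.004, 0, 0, 0, 0, 0, -0.008, 0, 0, 0, 0, 0, -0.008, 0, 0, 0]
}}

```text
time: 11.7
eef_pos: [0.5682, 0.0937, 0.2114]
tcp_rot: [0.929, 0.369, 0.001, -0.0]
contact_force: [1.5, 1.3, 4.1]
opening: 0.172
finger_force: 41.8
```

>>> {"api": "carry_out", "payload": {
  "deltas": [0, 0, -0.004, 0, 0, 0, 0, 0, -0.012, 0, 0, 0, 0, 0, -0.025, 0, 0, 0, 0, 0, -0.045, 0, 0, 0, 0, 0, -0.07, 0, 0, 0]
}}

```text
time: 12.32
eef_pos: [0.5677, 0.0932, 0.282]
tcp_rot: [0.929, 0.369, -0.0, -0.0]
contact_force: [0.6, -0.3, -1.8]
opening: 0.168
finger_force: 41.2
```

```bash
python3 - <<'E'
from h import *
s=st();print(s['eef_pos'],s['contact_force'],s['opening'])
im,W,T,K=look('scene','s1'); cv2.imwrite('pics/s1c.png',cv2.resize(im[120:300,220:460,::-1],None,fx=3,fy=3))
print(rel([.467,-.350,.30],.0855))
E
```

```text
[0.567652   0.09316823 0.28204933] [ 0.56034252 -0.25789627 -1.81269106] 0.16759645761097125
[-0.3786, 0.2522, -0.0135, 0.0033, -0.0066, 0.6704]
```

View pics/s1c.png

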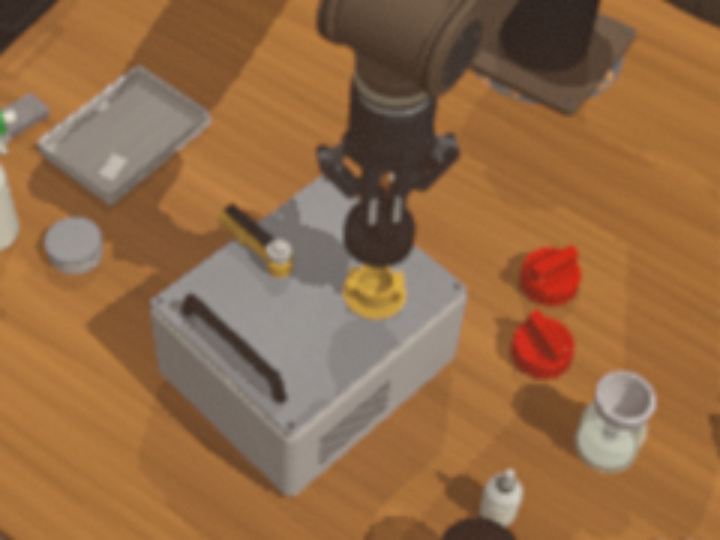

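The cap is off and held; the brass neck is open at (375,290) in the crop. Carrying the cap to the tray.

>>> {"api": "carry_out", "payload": {
  "deltas": [-0.045, 0.03, -0.013, 0, 0, 0, -0.09, 0.06, -0.013, 0, 0, 0, -0.135, 0.09, -0.013, 0, 0, 0, -0.18, 0.12, -0.013, 0, 0, 0, -0.225, 0.15, -0.013, 0, 0, 0]
}}

```text
time: 13.0
eef_pos: [0.5065, -0.1719, 0.2948]
tcp_rot: [0.929, 0.369, 0.0, 0.001]
contact_force: [0.6, -0.0, -1.7]
opening: 0.173
finger_force: 41.2
```

>>> {"api": "carry_out", "payload": {
  "deltas": [-0.045, 0.03, 0, 0, 0, 0, -0.09, 0.06, 0, 0, 0, 0, -0.135, 0.09, 0, 0, 0, 0, -0.154, 0.102, 0.02, 0, 0, 0, -0.154, 0.102, 0.06, 0, 0, 0]
}}

```text
time: 13.62
eef_pos: [0.4652, -0.3524, 0.235]
tcp_rot: [0.93, 0.368, 0.001, 0.002]
contact_force: [0.1, 0.2, -1.2]
opening: 0.168
finger_force: 41.2
```

```bash
python3 - <<'E'
from h import *
s=st();print(s['eef_pos'],s['contact_force'],s['opening'])
im,W,T,K=look('scene'); im2,W2,T2,K2=look('side')
for n,a in(('scene',W),('side',W2)):
    p=a[(a[:,:,2]>.0)&(a[:,:,2]<.009)&(abs(a[:,:,0]-.467)<.1)&(abs(a[:,:,1]+.35)<.1)]
    q=a[(a[:,:,2]>.014)&(a[:,:,2]<.03)&(abs(a[:,:,0]-.467)<.1)&(abs(a[:,:,1]+.35)<.11)]
    print(n,len(q),cv2.minAreaRect(q[:,:2].astype(np.float32)*1000))
w=st()
print(rel([.467,-.350,.06],.755))
E
```

```text
[ 0.46518919 -0.3523914   0.23496854] [ 0.06577385  0.15591511 -1.21298111] 0.16834125938260786
scene 231 ((465.6661376953125, -367.46929931640625), (173.61941528320312, 183.18115234375), 84.4619140625)
side 372 ((462.984375, -368.2832336425781), (172.92575073242188, 184.29681396484375), 84.64940643310547)
[0.0015, 0.0071, 0.1673, -0.0124, -0.0005, 0.0003]
```

>>> {"api": "carry_out", "payload": {
  "deltas": [0.001, 0.002, 0.06, 0, 0, 0, 0.001, 0.003, 0.12, 0, 0, 0, 0.001, 0.003, 0.16, 0, 0, 0, 0.001, 0.003, 0.175, 0, 0, 0, 0.001, 0.003, 0.181, 0, 0, 0]
}}

```text
time: 14.35
eef_pos: [0.4685, -0.3517, 0.0536]
tcp_rot: [0.929, 0.369, 0.0, 0.0]
contact_force: [0.4, -1.2, -1.0]
opening: 0.169
finger_force: 41.2
```

>>> {"api": "carry_out", "payload": {
  "deltas": [0, 0, 0.003, 0, 0, 0, 0, 0, 0.006, 0, 0, 0, 0, 0, 0.008, 0, 0, 0, 0, 0, 0.008, 0, 0, 0]
}}

```text
time: 14.85
eef_pos: [0.4684, -0.3523, 0.046]
tcp_rot: [0.929, 0.369, 0.0, 0.001]
contact_force: [-0.1, 0.0, 2.0]
opening: 0.173
finger_force: 41.6
```

>>> {"api": "carry_out", "payload": {
  "deltas": [0, 0, 0, 0, 0, 0, 0, 0, 0, 0, 0, 0, 0, 0, 0, 0, 0, 0],
  "grip": 45
}}

```text
time: 15.22
eef_pos: [0.4676, -0.3515, 0.0448]
tcp_rot: [0.929, 0.369, -0.0, -0.0]
contact_force: [-0.3, 0.5, 0.3]
opening: 0.45
finger_force: 0.0
```

>>> {"api": "carry_out", "payload": {
  "deltas": [0, 0, -0.02, 0, 0, 0, 0, 0, -0.07, 0, 0, 0, 0, 0, -0.13, 0, 0, 0, 0, 0, -0.19, 0, 0, 0, 0, 0, -0.25, 0, 0, 0]
}}

```text
time: 15.85
eef_pos: [0.4675, -0.3513, 0.2987]
tcp_rot: [0.929, 0.369, 0.0, 0.001]
contact_force: [0.7, -1.2, 1.1]
opening: 0.449
finger_force: 0.0
```

```bash
python3 - <<'E'
from h import *
s=st();print(s['eef_pos'],s['contact_force'],s['opening'])
im,W,T,K=look('wrist','w3'); V=W[:,:,2]
m=(np.hypot(W[:,:,0]-.468,W[:,:,1]+.352)<.05)
print('bar',np.median(W[m&(V>.045)],0), 'flat top', np.median(V[m&(V>.025)&(V<.045)]))
q=W[m&(V>.026)][:,:2].astype(np.float32)*1000
print(cv2.minEnclosingCircle(q))
p=W[(V>.014)&(V<.024)&(abs(W[:,:,0]-.467)<.1)&(abs(W[:,:,1]+.35)<.12)][:,:2].astype(np.float32)*1000
print(cv2.minAreaRect(p))
print(rel([.49,.20,.32],-.197))
E
```

```text
[ 0.46750272 -0.35129881  0.29866599] [ 0.6571584  -1.21357391  1.05114968] 0.4492202667691889
bar [ 0.47918193 -0.34627491  0.36829174] flat top 0.0318525099101275
((468.023681640625, -351.9698791503906), 49.99385452270508)
((473.72857666015625, -376.099609375), (182.9419708251953, 200.23709106445312), 85.2315444946289)
[0.3945, -0.389, -0.0176, 0.0172, -0.0088, 0.953]
```

View pics/w3.png

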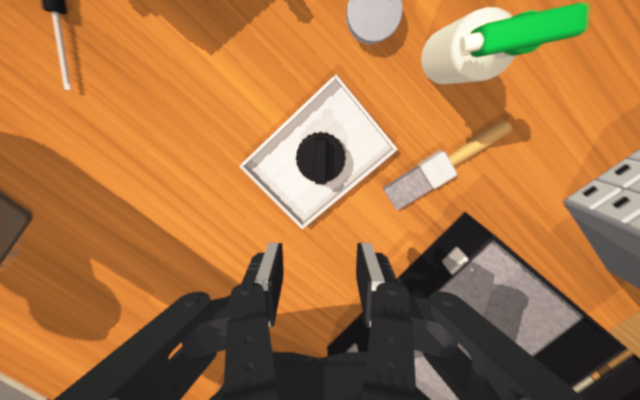

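The cap stands upright on the tray floor at (320,158); its flat top measures 32 mm high, as it should. Now the funnel, with the tool yaw unchanged.

```bash
python3 -c "
from h import *
print(rel([.495,.3557,.30],.755),rel([.49,0,.30],.755))"
```

```text
[0.5049, -0.4992, 0.0003, 0.0186, 0.0, 0.001] [0.2573, -0.2439, 0.0051, 0.0186, 0.0, 0.001]
```

>>> {"api": "carry_out", "payload": {
  "deltas": [0.043, -0.042, 0, 0, 0, 0, 0.086, -0.083, 0, 0, 0, 0, 0.129, -0.124, 0, 0, 0, 0, 0.172, -0.165, 0, 0, 0, 0, 0.215, -0.206, 0, 0, 0, 0],
  "grip": 82
}}

```text
time: 16.52
eef_pos: [0.4826, -0.0523, 0.2963]
tcp_rot: [0.93, 0.369, 0.001, 0.001]
contact_force: [0.6, -0.5, -0.3]
opening: 0.817
finger_force: 0.0
```

```bash
python3 -c "
from h import *
s=st();print(s['eef_pos'],s['tcp_rot'],s['opening'])
print(rel([.495,.3557,.28],.755))"
```

```text
[ 0.4826153  -0.05232079  0.29630199] [9.29513268e-01 3.68786519e-01 1.01787102e-03 7.42882760e-04] 0.817247830351636
[0.2887, -0.2886, 0.0161, 0.0021, -0.0013, 0.0004]
```

>>> {"api": "carry_out", "payload": {
  "deltas": [0.043, -0.043, 0, 0, 0, 0, 0.086, -0.086, 0, 0, 0, 0, 0.129, -0.129, 0, 0, 0, 0, 0.172, -0.172, 0, 0, 0, 0, 0.215, -0.215, 0, 0, 0, 0]
}}

```text
time: 17.15
eef_pos: [0.4916, 0.2518, 0.2965]
tcp_rot: [0.929, 0.369, 0.001, 0.0]
contact_force: [1.5, -0.2, 0.7]
opening: 0.82
finger_force: 0.0
```

>>> {"api": "carry_out", "payload": {
  "deltas": [0.037, -0.037, 0.01, 0, 0, 0, 0.074, -0.074, 0.03, 0, 0, 0, 0.074, -0.074, 0.06, 0, 0, 0, 0.074, -0.074, 0.06, 0, 0, 0]
}}

```text
time: 17.65
eef_pos: [0.4932, 0.3542, 0.2326]
tcp_rot: [0.929, 0.37, -0.003, 0.0]
contact_force: [-0.3, 0.3, -0.8]
opening: 0.823
finger_force: 0.0
```

```bash
python3 - <<'E'
from h import *
s=st();print(s['eef_pos'],s['tcp_rot'],s['opening'])
im,W,T,K=look('wrist','w4'); V=W[:,:,2]
m=(np.hypot(W[:,:,0]-.495,W[:,:,1]-.3557)<.045)&(V>.096)&(V<.112)
q=W[m][:,:2].astype(np.float32)*1000
print(len(q),cv2.minEnclosingCircle(q),np.median(V[m]))
c=np.array(cv2.minEnclosingCircle(q)[0])/1000
print(rel([*c,.082],.755))
E
```

```text
[0.49322661 0.35419821 0.23258597] [ 9.29225256e-01  3.69503911e-01 -2.68585230e-03  2.64888516e-04] 0.8226459502130308
866 ((494.54638671875, 356.39697265625), 29.558738708496094) 0.1044996400554497
[0.0019, -0.0015, 0.1527, -0.0004, 0.0016, 0.0011]
```

View pics/w4.png

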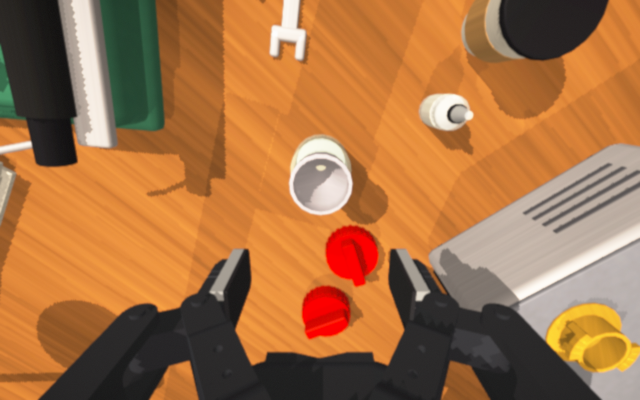

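The funnel rim is at (321,183), upright in the jar, with room on both sides for the fingers. Descending.

>>> {"api": "carry_out", "payload": {
  "deltas": [0.002, -0.0015, 0.05, 0, 0, 0, 0.002, -0.0015, 0.1, 0, 0, 0, 0.002, -0.0015, 0.135, 0, 0, 0, 0.002, -0.0015, 0.15, 0, 0, 0, 0.002, -0.0015, 0.15, 0, 0, 0]
}}

```text
time: 18.32
eef_pos: [0.4961, 0.3566, 0.0858]
tcp_rot: [0.93, 0.369, 0.0, -0.0]
contact_force: [-0.5, -0.2, 0.9]
opening: 0.819
finger_force: 0.0
```

>>> {"api": "carry_out", "payload": {
  "deltas": [0, 0, 0, 0, 0, 0, 0, 0, 0, 0, 0, 0, 0, 0, 0, 0, 0, 0, 0, 0, 0, 0, 0, 0],
  "grip": 50,
  "grip_force": 25
}}

```text
time: 18.82
eef_pos: [0.4973, 0.3574, 0.0877]
tcp_rot: [0.929, 0.369, 0.002, 0.0]
contact_force: [0.4, -3.1, 6.7]
opening: 0.642
finger_force: 27.7
```

>>> {"api": "carry_out", "payload": {
  "deltas": [0, 0, -0.01, 0, 0, 0, 0, 0, -0.03, 0, 0, 0, 0, 0, -0.06, 0, 0, 0, 0, 0, -0.1, 0, 0, 0, 0, 0, -0.15, 0, 0, 0]
}}

```text
time: 19.45
eef_pos: [0.4944, 0.3567, 0.236]
tcp_rot: [0.929, 0.369, -0.001, -0.0]
contact_force: [0.9, -0.3, -0.9]
opening: 0.639
finger_force: 27.1
```

>>> {"api": "carry_out", "payload": {
  "deltas": [0, 0, -0.05, 0, 0, 0, 0, 0, -0.08, 0, 0, 0, 0, 0, -0.08, 0, 0, 0]
}}

```text
time: 19.82
eef_pos: [0.4963, 0.3576, 0.3196]
tcp_rot: [0.929, 0.369, 0.004, -0.0]
contact_force: [0.1, -0.8, -1.3]
opening: 0.642
finger_force: 27.1
```

```bash
python3 - <<'E'
from h import *
s=st();print(s['eef_pos'],s['tcp_rot'],s['opening'],s['finger_force'],s['contact_force'])
res={}
for c in ['scene','side']:
    im,W,T,K=look(c,c+'5'); V=W[:,:,2]
    m=(np.hypot(W[:,:,0]-.495,W[:,:,1]-.356)<.045)&(V>.06)&(V<.09)
    q=W[m][:,:2].astype(np.float32)*1000
    print('jar',len(q),cv2.minEnclosingCircle(q) if len(q) else 0,np.nanmax(V[m]))
    m=(np.hypot(W[:,:,0]-.57,W[:,:,1]-.094)<.05)&(V>.168)&(V<.185)
    q=W[m][:,:2].astype(np.float32)*1000
    print('neck',len(q),cv2.minEnclosingCircle(q) if len(q) else 0,np.median(V[m]))
print(rel([.5676,.0942,.34],.755))
cv2.imwrite('pics/s5c.png',cv2.resize(cv2.imread('pics/side5.png')[180:380,180:420],None,fx=3,fy=3)[:600])
E
```

```text
[0.49630748 0.35758095 0.31960714] [ 9.29373065e-01  3.69120740e-01  3.92021602e-03 -4.67033940e-04] 0.6422718481021812 27.09079677471891 [ 0.05661964 -0.79477077 -1.34728148]
jar 115 ((497.1192932128906, 354.85650634765625), 28.143539428710938) 0.07765023149959704
neck 99 ((568.8646240234375, 94.41358184814453), 28.965167999267578) 0.17186343461593645
jar 210 ((492.34808349609375, 353.2801513671875), 26.852720260620117) 0.07816322192218805
neck 122 ((567.9996948242188, 91.90835571289062), 31.486928939819336) 0.17308362027936852
[-0.1271, 0.2409, -0.0259, -0.0005, 0.001, 0.001]
```

View pics/s5c.png

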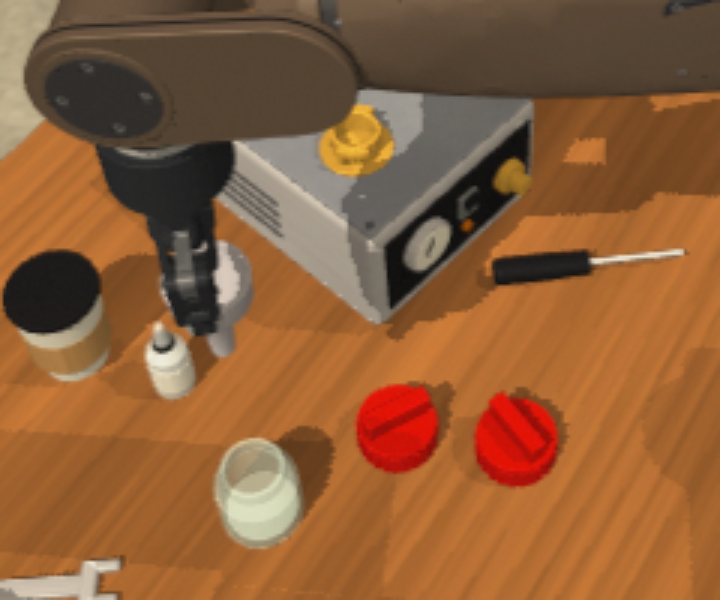

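The jar stands undisturbed and empty at (258,495) in the crop, and the funnel hangs upright in the gripper. Moving to the open neck.

>>> {"api": "carry_out", "payload": {
  "deltas": [-0.025, 0.048, 0, 0, 0, 0, -0.05, 0.096, 0, 0, 0, 0, -0.075, 0.144, 0, 0, 0, 0, -0.1, 0.192, 0, 0, 0, 0, -0.125, 0.24, 0, 0, 0, 0]
}}

```text
time: 20.55
eef_pos: [0.5681, 0.0948, 0.3117]
tcp_rot: [0.929, 0.369, -0.002, -0.001]
contact_force: [0.8, -0.0, -0.8]
opening: 0.64
finger_force: 27.1
```

>>> {"api": "carry_out", "payload": {
  "deltas": [0, 0, 0, 0, 0, 0, 0, 0, 0, 0, 0, 0]
}}

```text
time: 20.8
eef_pos: [0.5682, 0.0966, 0.3126]
tcp_rot: [0.93, 0.369, -0.002, -0.001]
contact_force: [-0.0, -0.1, -0.1]
opening: 0.637
finger_force: 27.2
```

```bash
python3 - <<'E'
from h import *
s=st();print(s['eef_pos'],s['opening'],s['contact_force'])
im,W,T,K=look('side'); V=W[:,:,2]
m=(np.hypot(W[:,:,0]-.57,W[:,:,1]-.094)<.02)&(V>.22)&(V<.285)
print(len(V[m]), np.median(W[m],0) if m.any() else 0, np.nanmin(V[m]) if m.any() else 0)
print(rel([.5688,.0950,.245],.755))
print(rel([.5688,.0950,.1935],.755))
E
```

```text
[0.56816557 0.0965937  0.31257045] 0.6369561397110702 [-0.04226984 -0.12464557 -0.14589367]
77 [0.55868256 0.09979972 0.26689209] 0.2452021341908367
[-0.001, 0.0022, 0.0681, -0.0025, 0.0019, 0.0014]
[-0.0009, 0.0023, 0.1196, -0.0025, 0.0019, 0.0014]
```

>>> {"api": "carry_out", "payload": {
  "deltas": [0, 0.001, 0.04, 0, 0, 0, 0, 0.0015, 0.07, 0, 0, 0, 0, 0.0015, 0.09, 0, 0, 0, 0, 0.0015, 0.105, 0, 0, 0, 0, 0.0015, 0.112, 0, 0, 0]
}}

```text
time: 21.48
eef_pos: [0.57, 0.0958, 0.2023]
tcp_rot: [0.929, 0.369, -0.0, -0.0]
contact_force: [0.4, 0.6, -1.7]
opening: 0.64
finger_force: 27.1
```

>>> {"api": "carry_out", "payload": {
  "deltas": [0, 0, 0.003, 0, 0, 0, 0, 0, 0.006, 0, 0, 0, 0, 0, 0.008, 0, 0, 0, 0, 0, 0.008, 0, 0, 0]
}}

```text
time: 21.98
eef_pos: [0.5702, 0.0953, 0.1951]
tcp_rot: [0.929, 0.369, 0.0, 0.0]
contact_force: [0.7, 0.4, -1.1]
opening: 0.641
finger_force: 27.1
```

>>> {"api": "carry_out", "payload": {
  "deltas": [0, 0, 0.002, 0, 0, 0, 0, 0, 0.004, 0, 0, 0, 0, 0, 0.004, 0, 0, 0]
}}

```text
time: 22.35
eef_pos: [0.5702, 0.0955, 0.1917]
tcp_rot: [0.929, 0.369, 0.0, -0.0]
contact_force: [-2.1, 0.6, 3.3]
opening: 0.64
finger_force: 27.5
```

>>> {"api": "carry_out", "payload": {
  "deltas": [-0.0008, -0.0008, 0, 0, 0, 0, -0.001, -0.001, 0.001, 0, 0, 0, -0.001, -0.001, 0.001, 0, 0, 0]
}}

```text
time: 22.72
eef_pos: [0.5699, 0.0955, 0.1914]
tcp_rot: [0.929, 0.369, 0.002, 0.001]
contact_force: [-0.5, 1.6, 5.4]
opening: 0.64
finger_force: 27.8
```

>>> {"api": "carry_out", "payload": {
  "deltas": [0, 0, 0, 0, 0, 0, 0, 0, 0, 0, 0, 0, 0, 0, 0, 0, 0, 0],
  "grip": 85
}}

```text
time: 23.1
eef_pos: [0.5682, 0.0953, 0.1891]
tcp_rot: [0.929, 0.369, -0.001, -0.0]
contact_force: [-0.3, -0.2, 1.0]
opening: 0.846
finger_force: 0.0
```

>>> {"api": "carry_out", "payload": {
  "deltas": [0, 0, -0.015, 0, 0, 0, 0, 0, -0.04, 0, 0, 0, 0, 0, -0.08, 0, 0, 0, 0, 0, -0.14, 0, 0, 0, 0, 0, -0.19, 0, 0, 0]
}}

```text
time: 23.72
eef_pos: [0.5687, 0.0954, 0.3837]
tcp_rot: [0.929, 0.369, 0.001, 0.001]
contact_force: [0.3, 0.8, 0.3]
opening: 0.852
finger_force: 0.0
```

```bash
python3 - <<'E'
from h import *
im,W,T,K=look('wrist','w6'); V=W[:,:,2]
m=(np.hypot(W[:,:,0]-.568,W[:,:,1]-.0945)<.045)&(V>.198)&(V<.225)
p=W[m]; print(len(p),cv2.minEnclosingCircle(p[:,:2].astype(np.float32)*1000))
A=np.c_[p[:,:2]-p[:,:2].mean(0),np.ones(len(p))]; t=p[:,2]>np.percentile(p[:,2],30)
print('rim plane',np.linalg.lstsq(A[t],p[t,2],rcond=None)[0])
im2,W2,_,_=look('side','side6')
cv2.imwrite('pics/f6.png',np.hstack([cv2.resize(im[:,:,::-1],(400,250)),cv2.resize(im2[:,:,::-1],(400,250))]))
E
```

```text
652 ((567.2015991210938, 95.15076446533203), 29.404617309570312)
rim plane [-0.00140112 -0.0085369   0.20865953]
```

View pics/f6.png

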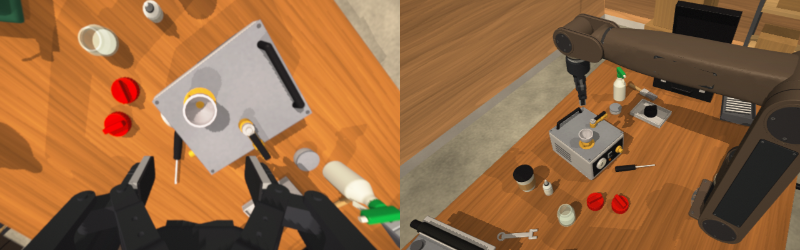

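The funnel sits level in the neck: rim at 0.209 m as expected, tilt under 1°. The lever is in line with the pipe, the cap is in the tray, and the jar and the other things stand where they were. Handing in.

```bash
python3 -c "
from plant import ctrl
print(ctrl.sign_off())"
```

```text
the job is handed in; nothing more can be done
None
```

The job is handed in at about 24 s of the 72 s allowed: vent lever at its stop, cap upright on the tray floor, funnel level in the filler neck, and the robot touching nothing; the hand-in gave no verdict.

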